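Pack the feeder changeover kit

TASK

Pack the feeder's changeover kit: set each of the four loose parts, the way up it stands now, into the nest of the kit box whose pocket is cut for it. Then put the cover over them and press it down onto the two studs until its edge sits fully home on the box all round, and let go.

Things in the scene. Friction and masses are not known exactly. Their poses are not given: they have to be found in the camera images.
- kit_box: Dark steel kit box fixed to the bench, 166 (x) x 144 (y) mm, rim 30 mm high. Origin: centre of underside, z up. Nests at x +-45.5, y +-34 mm and a 24 mm rib along y between them are flush with the rim. On the rib at x 0, y +-57.5 mm: two tapered steel studs, 14 mm thick, 13 mm high, with sprung balls that grip the cover's sockets. Fingers opening along box x clear everything.
- nest_flat: Off-white plastic nest block fixed in one of the box's four places (which one varies), 65.5 x 65.5 x 26 mm, top level with the box rim. Origin: centre of underside, below the pocket's centre; axes parallel to the box's. Pocket rectangular, 42 mm along x, 50 mm along y, 8 mm deep: for the flat segment, whose top then stands 12 mm above the rim.
- nest_tall: Off-white plastic nest block fixed in one of the box's four places (which one varies), 65.5 x 65.5 x 26 mm, top level with the box rim. Origin: centre of underside, below the pocket's centre; axes parallel to the box's. Pocket square, 36 x 36 mm, 20 mm deep: for the tall segment, whose top then stands 12 mm above the rim.
- nest_wheel: Off-white plastic nest block fixed in one of the box's four places (which one varies), 65.5 x 65.5 x 26 mm, top level with the box rim. Origin: centre of underside, below the pocket's centre; axes parallel to the box's. Pocket round, 55 mm across (the widest), 7 mm deep: for the feed wheel, whose hub then stands 11 mm above the rim.
- nest_loupe: Off-white plastic nest block fixed in one of the box's four places (which one varies), 65.5 x 65.5 x 26 mm, top level with the box rim. Origin: centre of underside, below the pocket's centre; axes parallel to the box's. Pocket round, 44 mm across, 15 mm deep: for the loupe, whose top then stands 11 mm above the rim.
- cover: Loose grey cover, hollow side down, 166 (x) x 144 (y) x 19 mm, 220 g. Origin: centre of its lower edge plane. Black bridge handle: bar along y, 14 mm thick in x, 82 long, 32 to 46 mm above origin. 19 mm sockets below at x 0, y +-57.5 mm take the studs, either way round. Stud balls stop it about 9 mm short; a push of about 10 N snaps it home, origin 30 mm above the box's. Misplaced parts can block it.
- flat_segment: Stands upright on the bench, loose. Origin: centre of its underside, z up. Black die segment, a flat block 32 mm (x) x 40 mm (y) x 18 mm high with two small screw heads on top (20 mm in all), 130 g; grip it across x.
- tall_segment: Stands upright on the bench, loose. Origin: centre of its underside, z up. Bare-metal die segment, an upright square block 26 x 26 mm, 30 mm high with two small screw heads on top (32 mm in all), 140 g.
- feed_wheel: Stands upright on the bench, loose. Origin: centre of its underside, z up. Spare feed wheel lying flat: black toothed disc 45 mm across and 6 mm thick with a pale hub 18 mm across standing on it, top of the hub 18 mm above the origin, 60 g; grip it by the hub.
- loupe: Stands upright on the bench, loose. Origin: centre of its underside, z up. Black loupe standing on end: round barrel 34 mm across, 26 mm high, 30 g.
Not all that is in view belongs to the job. Leave any pink look-alike of the nest_loupe alone. Leave any red look-alike of the nest_wheel alone.

How it is judged (in metres and radians):
On the way, in this order (a step that is already met when the one before it is completed fails the run):
1. each of the four parts sits in its own nest (horizontal distance between flat_segment and nest_flat below 0.009 m and z of flat_segment in the frame of nest_flat between 0.015 and 0.021 m and angle between each of flat_segment, tall_segment, feed_wheel, loupe's own z axis and vertical below 0.12 rad and horizontal distance between tall_segment and nest_tall below 0.009 m and z of tall_segment in the frame of nest_tall between 0.003 and 0.009 m and horizontal distance between feed_wheel and nest_wheel below 0.009 m and z of feed_wheel in the frame of nest_wheel between 0.016 and 0.022 m and horizontal distance between loupe and nest_loupe below 0.009 m and z of loupe in the frame of nest_loupe between 0.008 and 0.014 m), for 0.2 s.
2. the cover is pressed home on the studs (z of cover in the frame of kit_box between 0.027 and 0.0325 m and horizontal distance between cover and kit_box below 0.005 m and angle between the x axis of cover and the x axis of kit_box, either way round below 0.05 rad and angle between cover's own z axis and vertical below 0.03 rad), for 0.2 s.
At the end, for the whole second after the job is handed in: Each part upright (0.12 rad) on the floor of its own pocket (height within 3 mm, within 9 mm of the nest's centre); cover on the box within 2.5 mm of home, centred within 5 mm, square within 0.05 rad either way round, level within 0.03 rad; all released and at rest (all of step 1 and all of step 2 and linear speed of each of flat_segment, tall_segment, feed_wheel, loupe, cover below 0.02 m/s); the robot touches nothing.
It also fails if it takes over 102 s, if anything falls off the work surface, if the arm or the gripper's body presses on something with over 40 N, if the wrist force passes 120 N, or if a joint passes its speed limit or range.

ROBOT

A 6-joint arm with a two-finger parallel gripper is mounted at the origin on a cart in front of the work surface, level with it; the furniture and walls round the work are solid. World frame = base frame: x ahead of the robot, y to its left, z up, the work surface at z = 0. Lengths are in m, angles in degrees, forces in N, time in s.
With the tool pointing down it reaches from about 0.275 to 0.85 m from the base axis. Payload 5.2 kg.
Tool frame: the origin (TCP) lies between the finger pads; the fingertips stand 19 mm ahead of it and the grasp point (between the pads) is the TCP; x points along the fingers, y is the direction in which the jaws open and shut, and the axes are right-handed (so a half turn about x gives the same grasp; the last joint's range is limited). The gripper opens to 85 mm and grips with 20 to 120 N. Pads are 22 mm wide; open, the fingers measure 114 mm over their backs; the gripper's body (76 mm by 85 mm) begins 54 mm behind the grasp point. The pads swing forward as they close: fully open they stand 13 mm farther back than shut.
Start: joints at [56.161, 14.817, 87.949, -0, 77.235, -11.62], TCP at [0.208, 0.509, 0.25] pointing down, gripper open.
Joint ranges: [-179.93, 179.93], [-52.35, 119.4], [10.71, 147.94], [-69.91, 249.91], [12.55, 155.21], [-178.61, 178.61]. Speed limits (degrees/s): [147.25, 147.25, 180, 180, 180, 180].

INTERFACE

Orientations are given as [roll, pitch, yaw] about the fixed x, y, z axes, in that order (R = Rz(yaw) Ry(pitch) Rx(roll)).
In Python, from rig import r, effector, monitor, imaging, close_job gives the robot as it stands. Calls block until the motion is done:
- r.goto(position, orientation): joint-space move of the TCP to a pose.
- r.line_to(position, rot=None, vel=0.15, threshold=None): straight line of the TCP; rot=None keeps the orientation; vel is the mean speed in m/s. With threshold (N) it stops when the force on the tool has changed by that much, and returns True; else False.
- r.set_joints(angles): joint-space move.
- effector.gripper_to(opening, effort=None): finger opening in m; effort is the grip in N (None keeps the last); returns when the fingers have stopped.
- r.pause(seconds).
- r.inverse_kinematics(position, orientation): joint angles nearest the present ones, or None.
- monitor.state(): the state.
- imaging.snapshot(name): name is "scene" or "top" or "wrist"; returns a dict with "pixels" (480x640x3 uint8, red, green, blue), "K" (3x3 intrinsics, pixels), "k1" (the pictures are not rectified: a ray, as slopes to the right and down, at radius r is drawn at 1 + k1 r^2 times it, then the intrinsics apply), "R" (3x3) and "t" (3): a world point X has camera coordinates R X + t. Camera axes: x right, y down, z forward; pixel columns grow to the right and rows downward; lengths in m; the calibration is good to about 2 mm. A picture is of the moment at which its call begins. There is no depth.
A pose or a line that the arm cannot do raises r.PlanningError and nothing moves.
- close_job(): hands the job in, once; it reports no verdict.
The state is a dict: "t": time; "q": joint angles; "joint_vel": joint speeds; "effort": joint torques, N m; "position": TCP position; "orientation": TCP orientation; "ft_force": force on the tool from outside, world axes, zero at the start; "ft_torque": the same for the moment, N m; "opening": finger opening in m.
Only numpy, scipy, OpenCV 4.12 (cv2) and the standard library are available. Lean on these libraries where they do the work, as an engineer would, in place of code of your own. Each camera call takes 0.05 s, during which the arm holds its last target. There are 200 camera calls.

## Working session

There is one attempt and no reset: what is moved stays moved. The work goes in short steps, each a Python script; the robot and the scene stay as the last script left them, time stands still between calls to the robot, and variables do not carry over. Pictures are saved under pics/ and viewed, about 12 in all and at most 16, crops included, and the job is handed in when it is done.

```bash
mkdir -p pics; ls
cat > h.py <<'E'
import numpy as np, cv2
from rig import r, effector, monitor, imaging, close_job
def snap(name, fn):
    s=imaging.snapshot(name); cv2.imwrite(f'pics/{fn}.png', s['pixels'][:,:,::-1]); 
    np.savez(f'pics/{fn}.npz', **{k:np.array(s[k]) for k in ('pixels','K','k1','R','t')}); return s
def ray(s,u,v):
    K=s['K']; d=np.array([(u-K[0,2])/K[0,0],(v-K[1,2])/K[1,1]]); x=d.copy()
    for _ in range(30): x=d/(1+float(s['k1'])*(x@x))
    return -s['R'].T@s['t'], s['R'].T@np.array([x[0],x[1],1.])
def at_z(s,u,v,z):
    c,d=ray(s,u,v); return c+d*(z-c[2])/d[2]
def proj(s,X):
    c=s['R']@np.asarray(X,float)+s['t']; x=c[:2]/c[2]; x=x*(1+float(s['k1'])*(x@x))
    return np.array([s['K'][0,0]*x[0]+s['K'][0,2], s['K'][1,1]*x[1]+s['K'][1,2]])
E
python3 - <<'E'
from h import *
for n in('scene','top'):
    s=snap(n,n+'0'); print(n,s['K'].tolist(),s['k1'],(-s['R'].T@s['t']).round(3),s['R'].round(2).tolist())
st=monitor.state(); print(st['t'],st['position'],st['orientation'],st['opening'])
E
```

```text
pics
scene [[579.8084980600083, 0.0, 315.76033154295675], [0.0, 579.8084980600083, 236.5674826765822], [0.0, 0.0, 1.0]] -0.06811353839167118 [ 0.059 -0.714  1.228] [[0.87, -0.49, 0.0], [-0.38, -0.68, -0.63], [0.31, 0.54, -0.78]]
top [[489.5100700498096, 0.0, 325.8216266688464], [0.0, 489.5100700498096, 235.61319305655985], [0.0, 0.0, 1.0]] -0.09206201013522596 [0.431 0.131 1.533] [[0.01, -1.0, 0.01], [-1.0, -0.01, -0.07], [0.07, -0.01, -1.0]]
0.1 [0.20768808 0.5087945  0.24956279] [-102.53829327   89.90632041 -124.75499567] 0.08551713900796329
```

View pics/top0.png

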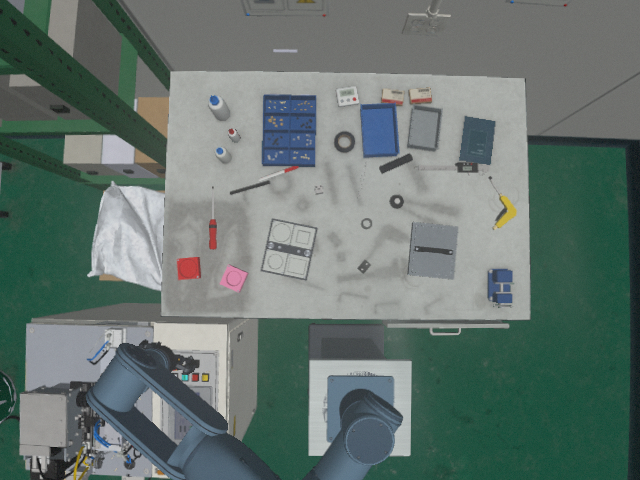

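View pics/scene0.png

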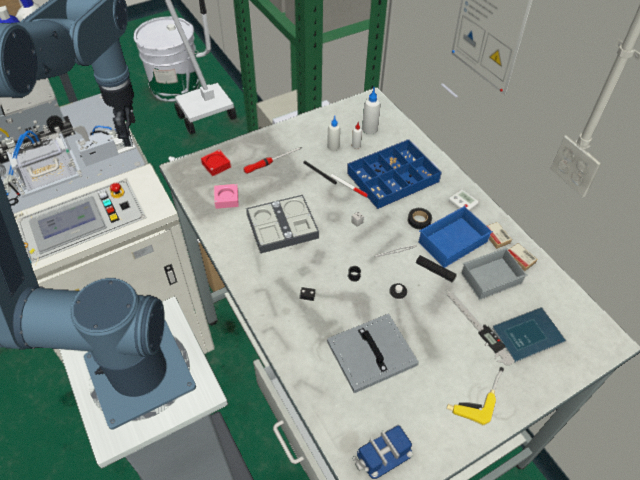

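Candidates in the top view:
- **Flat segment:** black block (364,266). The dark bar (396,162) is too long.
- **Tall segment:** metal block (319,189).
- **Feed wheel:** (397,201) with pale hub. The tape roll (344,142) is too big.
- **Loupe:** (366,224).
- **Box:** (289,249). Red (189,268) and pink (233,278) are the look-alikes to leave alone.
- **Cover:** (433,250).

Next is a close crop of these.

Run:
```python
import cv2,numpy as np
im=cv2.imread('pics/top0.png')
def crop(u,v,w,h,k): return cv2.resize(im[v:v+h,u:u+w],None,fx=k,fy=k,interpolation=cv2.INTER_CUBIC)
a=crop(255,210,70,75,5); b=crop(400,215,64,75,5)  #350x375,320x375
row1=np.hstack([a,b,np.zeros((375,10,3),np.uint8)]) #680
row2=np.hstack([crop(c-10,d-12,21,24,8) for c,d in((364,266),(319,189),(397,201),(366,224))])
row2=np.hstack([row2,np.zeros((192,680-row2.shape[1],3),np.uint8)])
cv2.imwrite('pics/c1.png',np.vstack([row1,row2]))
```

```text
(no output)
```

View pics/c1.png

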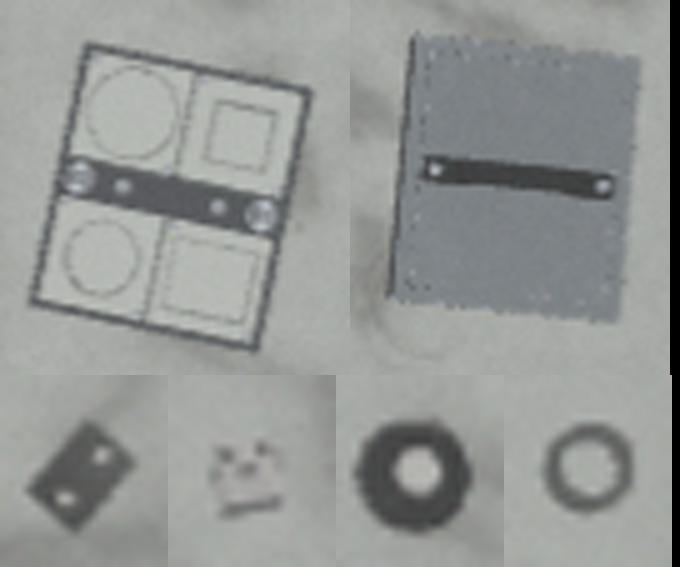

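The crop confirms the choices. With image up = +x and left = +y, the nests are wheel upper left, tall upper right, loupe lower left and flat lower right. The cover's handle runs roughly along y. Now I'll compute the coarse poses.

Run:
```python
from h import *
L=lambda f:{k:v for k,v in np.load(f'pics/{f}.npz').items()}
s=L('top0'); sc=L('scene0')
def P(pts,z,o,k): return np.array([at_z(s,o[0]+(u+.5)/k-.5,o[1]+(v+.5)/k-.5,z) for u,v in pts])
ang=lambda d:np.degrees(np.arctan2(d[1],d[0]))
b=P([(87,44),(312,91),(258,350),(31,303)],.03,(255,210),5)
print('box',b.mean(0).round(4),'yaw x',ang(b[0]-b[3]),ang(b[1]-b[2]),'y',ang(b[0]-b[1])-90,ang(b[3]-b[2])-90, [np.linalg.norm(b[i]-b[i-1]).round(4) for i in range(4)])
h=P([(425-350,168),(612-350,187)],.046,(400,215),5); print('handle',h.mean(0).round(4),ang(h[0]-h[1])-90,np.linalg.norm(h[0]-h[1]))
c=P([(418-350,37),(640-350,57),(615-350,321),(393-350,299)],.019,(400,215),5); print('cover',c.mean(0).round(4),ang(c[0]-c[3]),ang(c[1]-c[2]),ang(c[0]-c[1])-90)
print([np.linalg.norm(c[i]-c[i-1]).round(4) for i in range(4)])
f=P([(92,422-375),(134,462-375),(76,531-375),(28,488-375)],.018,(354,254),8)
print('flat',f.mean(0).round(4),ang(f[0]-f[3]),ang(f[1]-f[2]),ang(f[0]-f[1]),[np.linalg.norm(f[i]-f[i-1]).round(4) for i in range(4)])
t=P([(246-168,478-375)],.03,(309,177),8); w=P([(413-336,476-375)],.006,(387,189),8); l=P([(588-504,467-375)],.026,(356,212),8)
print(t,w,l)
for n,X in(('box',b.mean(0)),('flat',f.mean(0)),('tall',t[0]),('wheel',w[0]),('loupe',l[0]),('handle',h.mean(0))): print(n,proj(sc,X).round(1))
im=cv2.imread('pics/scene0.png')
for X in (*b,f.mean(0),t[0],w[0],l[0],h.mean(0),*h):
    u,v=proj(sc,X); cv2.drawMarker(im,(int(u*3+1),int(v*3+1)),(0,0,255),0,1) if 0 else None
big=cv2.resize(im[185:390,235:430],None,fx=3.5,fy=2.9*3.5/3.5,interpolation=cv2.INTER_CUBIC) if 0 else cv2.resize(im[185:385,235:435],None,fx=3,fy=3,interpolation=cv2.INTER_CUBIC)
for X in (*b,*f,t[0],w[0],l[0],*h,*c):
    u,v=(proj(sc,X)-[235,185]+.5)*3; cv2.circle(big,(int(u),int(v)),2,(0,0,255),-1)
cv2.imwrite('pics/c2.png',big)
```

```text
box [0.4917 0.2245 0.03  ] yaw x -11.010613646112308 -10.919535343421666 y -11.026463305690058 -10.843904435218036 [np.float64(0.1628), np.float64(0.1418), np.float64(0.1624), np.float64(0.1421)]
handle [ 0.4934 -0.2176  0.046 ] -5.025792188206367 0.11633621133178389
cover [ 0.4941 -0.2228  0.019 ] -5.360492437249053 -5.676342602814867 -4.227919782200175
[np.float64(0.1641), np.float64(0.141), np.float64(0.1661), np.float64(0.1401)]
flat [ 0.442  -0.0072  0.018 ] -43.586980394719355 -39.58510707528742 47.09551206904253 [np.float64(0.0356), np.float64(0.0224), np.float64(0.0349), np.float64(0.0249)]
[[0.67736864 0.13715876 0.03      ]] [[ 0.64791291 -0.10887816  0.006     ]] [[ 0.57525915 -0.01213803  0.026     ]]
box [281.6 219.3]
flat [307.  291.3]
tall [356.4 215.2]
wheel [397.7 289.6]
loupe [353.6 269.5]
handle [371.1 342. ]
```

View pics/c2.png

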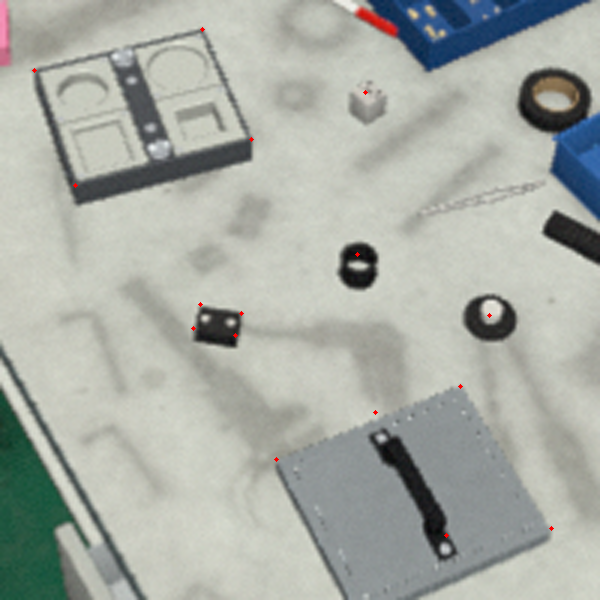

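Both cameras agree to a few px. The red marks land on the box corners, tall top, loupe rim and cover corners. The "handle" marks miss only because the bolts sit at cover height, not at 46 mm. Now I'll refine with the wrist camera.

```bash
cat >> h.py <<'E'
def down(a):
    "orientation pointing down, jaws opening along world angle a (deg); half turn chosen with least joint motion"
    return [0,90,(a-90+180)%360-180],[0,90,(a+90+180)%360-180]
def go(p,a):
    q0=np.array(monitor.state()['q']); best=None
    for o in down(a):
        q=r.inverse_kinematics(p,o)
        if q is None: continue
        c=np.abs(np.array(q)-q0).max()+.3*abs(q[5])
        if best is None or c<best[0]: best=(c,o)
    r.goto(p,best[1]); return best[1]
E
python3 - <<'E'
from h import *
print(monitor.state()['t'])
for i,p in enumerate([[.58,.19,.36],[.54,-.04,.36]]):
    go(p,-11+0); s=snap('wrist',f'w{i}'); print((-s['R'].T@s['t']).round(3),s['K'][0].round(1),s['k1'],s['R'].round(2).tolist(),monitor.state()['t'],np.round(monitor.state()['q'],1))
E
```

```text
0.1
[0.595 0.267 0.483] [402.6   0.  315.9] -0.02911118661708115 [[0.98, -0.19, -0.0], [-0.18, -0.94, 0.3], [-0.06, -0.3, -0.95]] 1.975 [ 7.8 18.7 67.7  0.  93.7 18.7]
[0.556 0.037 0.483] [402.6   0.  315.9] -0.02911118661708115 [[0.98, -0.19, 0.0], [-0.18, -0.94, 0.3], [-0.06, -0.3, -0.95]] 2.95 [-15.9  11.1  77.6   0.   91.2  -5. ]
```

View pics/w0.png

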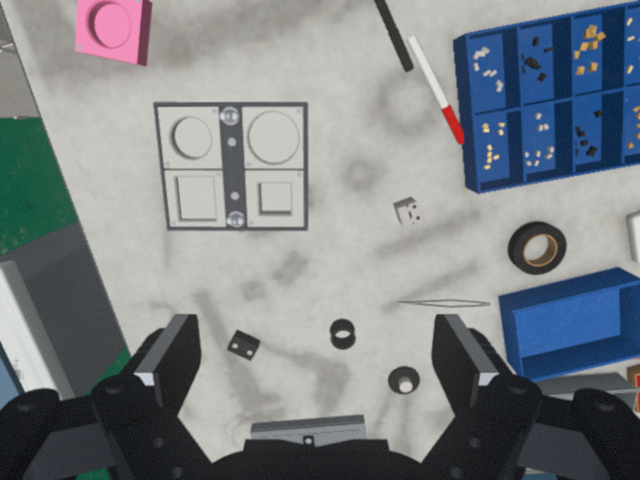

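View pics/w1.png

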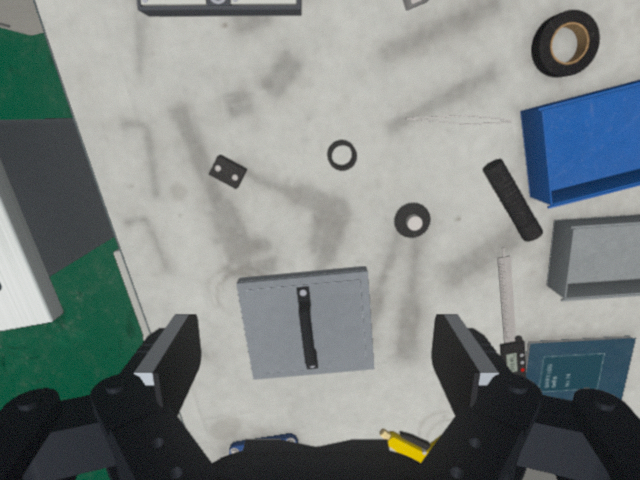

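w0 shows the box at (235,165) with clear pockets and the tall block at (407,210). w1 shows the flat at (228,171), loupe at (342,155), wheel at (412,220) and the cover around (306,325). Next, one enlarged composite.

Run:
```python
import cv2,numpy as np
a=cv2.imread('pics/w0.png');b=cv2.imread('pics/w1.png')
c=lambda im,u,v,w,h,k: cv2.resize(im[v:v+h,u:u+w],None,fx=k,fy=k,interpolation=cv2.INTER_CUBIC)
top=np.hstack([c(b,205,150,48,44,5),c(a,390,190,32,44,5),c(b,324,133,36,44,5),c(b,392,198,44,44,5)]) #800x220
bot=np.hstack([c(a,150,95,164,140,2.4),c(b,230,262,150,140,2.4)][:2])
bot=cv2.copyMakeBorder(bot,0,0,0,max(0,800-bot.shape[1]),cv2.BORDER_CONSTANT)
print(top.shape,bot.shape); cv2.imwrite('pics/c3.png',np.vstack([top,bot]))
```

```text
(220, 800, 3) (336, 800, 3)
```

View pics/c3.png

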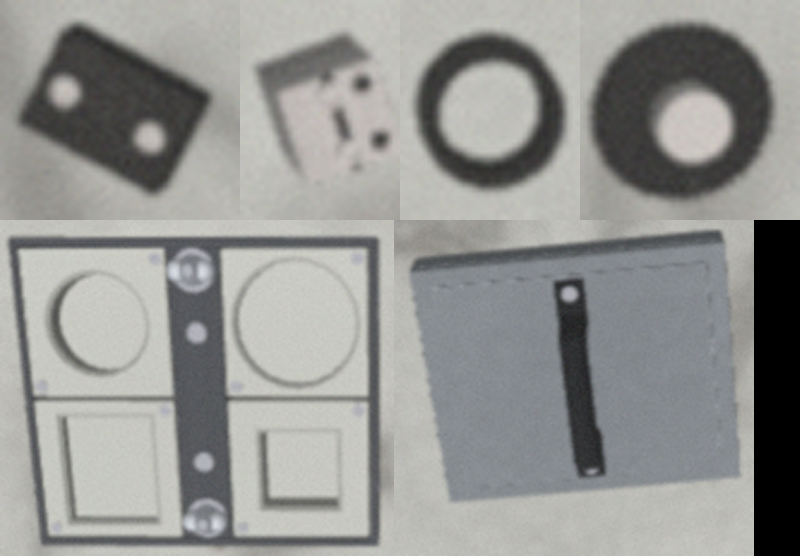

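Run:
```python
from h import *
L=lambda f:{k:v for k,v in np.load(f'pics/{f}.npz').items()}
A=L('w0');B=L('w1')
def P(s,pts,z,cx,cy,o,k): return np.array([at_z(s,o[0]+(u-cx+.5)/k-.5,o[1]+(v-cy+.5)/k-.5,z) for u,v in pts])
ang=lambda d:np.degrees(np.arctan2(d[1],d[0])).round(1)
f=P(B,[(65,92),(150,137)],.02,0,0,(205,150),5); print('flat scr',f.mean(0).round(4),ang(f[0]-f[1]))
f=P(B,[(20,122),(157,194),(210,97)],.018,0,0,(205,150),5); print('  corners mid',((f[0]+f[2])/2).round(4),ang(f[0]-f[1]),ang(f[2]-f[1]),np.linalg.norm(f[0]-f[1]),np.linalg.norm(f[2]-f[1]))
t=P(A,[(278,93),(370,63),(308,182)],.03,240,0,(390,190),5); print('tall',((t[1]+t[2])/2).round(4),ang(t[1]-t[0]),ang(t[0]-t[2]),np.linalg.norm(t[0]-t[1]),np.linalg.norm(t[0]-t[2]))
print('loupe',P(B,[(490.5,110.5)],.026,400,0,(324,133),5).round(4),'wheel disc',P(B,[(682,111)],.006,580,0,(392,198),5).round(4),'hub',P(B,[(695,127)],.018,580,0,(392,198),5).round(4))
b=P(A,[(10,238),(378,238),(378,545),(42,545)],.03,0,220,(150,95),2.4)
print('box',b.mean(0).round(4),ang(b[1]-b[0]),ang(b[2]-b[3]),ang(b[1]-b[2])-90,[np.linalg.norm(b[i]-b[i-1]).round(4) for i in range(4)])
n=P(A,[(100,323),(296,322.5)],.03,0,220,(150,95),2.4)
th=np.radians(-11); R=np.array([[np.cos(th),-np.sin(th)],[np.sin(th),np.cos(th)]])
print('nests',n.round(4), 'box from nests',(n.mean(0)[:2]-R@[0,.034]).round(4),ang(n[1]-n[0]))
st=P(A,[(190,271),(206,520)],.036,0,220,(150,95),2.4); print('studs',st.mean(0).round(4),ang(st[0]-st[1])-90,np.linalg.norm(st[0]-st[1]))
c=P(B,[(412,272),(723,242),(740,475),(450,501)],.019,394,220,(230,262),2.4)
print('cover',c.mean(0).round(4),ang(c[1]-c[0]),ang(c[2]-c[3]),ang(c[1]-c[2])-90,[np.linalg.norm(c[i]-c[i-1]).round(4) for i in range(4)])
h=P(B,[(569,294),(592,472)],.021,394,220,(230,262),2.4); print('bolts',h.mean(0).round(4),ang(h[0]-h[1])-90,np.linalg.norm(h[0]-h[1]))
h=P(B,[(572,330),(590,450)],.046,394,220,(230,262),2.4); print('bar pts',h.round(4),ang(h[0]-h[1])-90)
```

```text
flat scr [ 0.4426 -0.0074  0.02  ] 140.4
  corners mid [ 0.444  -0.0067  0.018 ] 140.4 48.0 0.03504684875760091 0.02622325420008582
tall [0.68   0.1368 0.03  ] 8.0 100.5 0.02191743078451185 0.02283765643987808
loupe [[ 0.5759 -0.0122  0.026 ]] wheel disc [[ 0.6481 -0.1079  0.006 ]] hub [[ 0.6484 -0.1088  0.018 ]]
box [0.4932 0.2256 0.03  ] -11.1 -10.9 -11.200000000000003 [np.float64(0.1428), np.float64(0.1644), np.float64(0.1421), np.float64(0.1646)]
nests [[0.4559 0.2678 0.03  ]
 [0.5439 0.2508 0.03  ]] box from nests [0.4934 0.2259] -10.9
studs [0.4927 0.2257 0.036 ] -10.599999999999994 0.11404949781110492
cover [ 0.4951 -0.2219  0.019 ] -5.0 -4.9 -4.799999999999997 [np.float64(0.142), np.float64(0.1626), np.float64(0.1418), np.float64(0.1649)]
bolts [ 0.4943 -0.2258  0.021 ] -4.799999999999997 0.1096218584318099
bar pts [[ 0.4995 -0.1796  0.046 ]
 [ 0.4949 -0.2498  0.046 ]] -3.799999999999997
```

Measurements are consistent: box (0.493,0.2255) at yaw −11°, parts to about 2 mm, and the cover at about (0.495,−0.222) at yaw −4.9°. Flat segment first.

```bash
cat >> h.py <<'E'
BOX=np.array([.493,.2255]); BY=-11.
def box(x,y):
    t=np.radians(BY); return BOX+np.array([x*np.cos(t)-y*np.sin(t), x*np.sin(t)+y*np.cos(t)])
def pick(xy,a,w,tip,effort=40):
    z=tip+.019; effector.gripper_to(min(w+.028,.085))
    go([*xy,z+.06],a); r.line_to([*xy,z],vel=.12,threshold=15)
    effector.gripper_to(max(w-.012,0),effort); o=monitor.state()['opening']
    print('pick z',monitor.state()['position'][2].round(4),'want',z,'opening',round(o,4),'t',monitor.state()['t'])
    if abs(o-w)>.006: raise SystemExit('bad grip')
    r.line_to([*xy,z+.10],vel=.25)
def place(x,y,base,tip,w):
    p=box(x,y); z=base+tip+.019
    go([*p,z+.05],BY); r.line_to([*p,z+.012],vel=.15)
    hit=r.line_to([*p,z],vel=.04,threshold=8); st=monitor.state()
    print('place hit',hit,'z',st['position'][2].round(4),'want',z,'open',round(st['opening'],4),np.round(st['ft_force'],1))
    if st['position'][2]>z+.004: raise SystemExit('stopped high')
    effector.gripper_to(w+.016); r.line_to([*p,z+.07],vel=.25); print('t',monitor.state()['t'])
E
python3 - <<'E'
from h import *
pick([.443,-.007],50.4,.032,.010)
place(-.0455,-.034,.022,.010,.032)
s=snap('wrist','w2')
E
```

```text
pick z 0.0299 want 0.028999999999999998 opening 0.0232 t 5.5bad grip
```

Opening 23 mm isn't what I expected, so I'll look.

Run:
```python
from h import *
print(monitor.state()['opening'],monitor.state()['ft_force'])
a=snap('wrist','w2')['pixels']; b=snap('scene','s2')['pixels']
u,v=map(int,proj(L:=dict(np.load('pics/s2.npz')),[.443,-.007,.03])); print(u,v)
c=cv2.resize(b[v-50:v+50,u-50:u+50],None,fx=4,fy=4,interpolation=cv2.INTER_CUBIC)
a=cv2.resize(a[180:480,170:470],(400,400))
cv2.imwrite('pics/c4.png',np.hstack([a,c])[:,:,::-1])
```

```text
0.023244343677108762 [-0.59823042 -0.38005304  5.97212093]
307 288
```

View pics/c4.png

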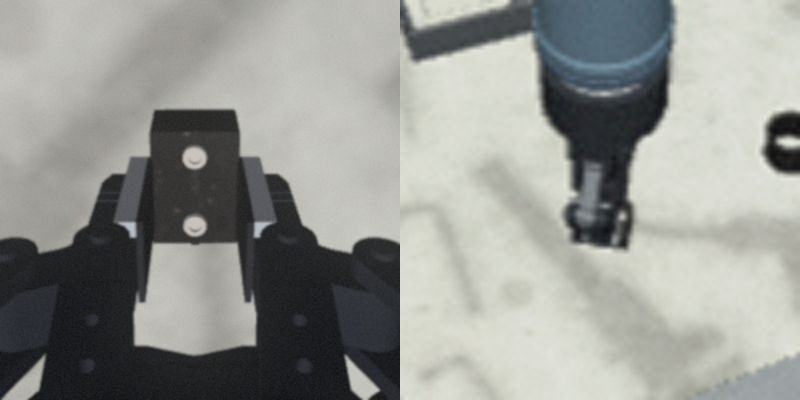

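The segment is gripped squarely across its narrow side. The body simply measures about 24 mm at the grip, which matches the pictures (26×35). The check was too tight, so I continue.

```bash
sed -i 's/abs(o-w)>.006/o<w-.0115/; s/max(w-.012,0)/max(w-.014,0)/' h.py
python3 - <<'E'
from h import *
effector.gripper_to(.018,40); print(monitor.state()['opening'])
r.line_to([.443,-.007,.129],vel=.25); st=monitor.state(); print(st['opening'],st['ft_force'])
place(-.0455,-.034,.022,.010,.032)
s=snap('wrist','w3'); t=snap('top','t3')
a=s['pixels'][100:480,120:520]; u,v=map(int,proj(t,[*BOX,.03]))
b=cv2.resize(t['pixels'][v-38:v+38,u-38:u+38],(380,380),interpolation=cv2.INTER_CUBIC)
cv2.imwrite('pics/c5.png',np.hstack([a,b])[:,:,::-1]); print(u,v)
E
```

```text
0.023537921210358137
0.023684745217200844 [ 0.02048017 -0.82768931 -1.26872415]
place hit True z 0.0519 want 0.051000000000000004 open 0.0235 [-0.1 -0.9  6.5]
t 9.2833
288 248
```

View pics/c5.png

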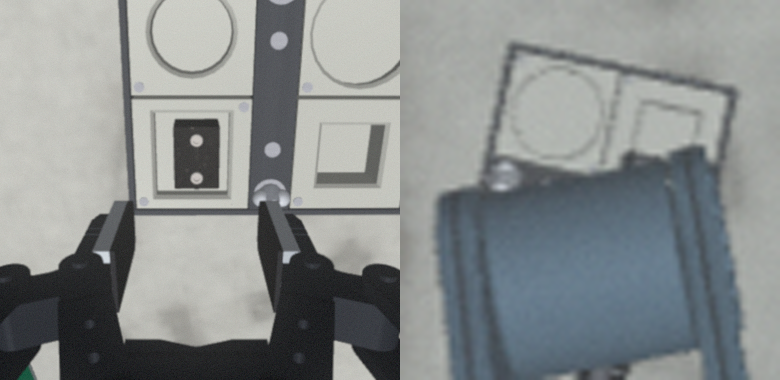

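The flat segment sits centred in its pocket. Wide margins remain, so I'll do the other three.

Run:
```python
from h import *
pick([.679,.137],9.5,.026,.022); place(.0455,-.034,.010,.022,.026)
pick([.5757,-.0122],-11,.034,.017,25); place(-.0455,.034,.015,.017,.034)
pick([.648,-.108],-11,.018,.0085,30); place(.0455,.034,.023,.0085,.018)
go([*box(.03,-.1),.3],BY); s=snap('wrist','w4'); print(monitor.state()['t'])
```

```text
pick z 0.0425 want 0.040999999999999995 opening 0.0226 t 11.6167
place hit True z 0.0524 want 0.051000000000000004 open 0.0225 [-0.4  0.5  6.1]
t 14.35
pick z 0.0372 want 0.036000000000000004 opening 0.0309 t 16.5417
place hit True z 0.0521 want 0.051000000000000004 open 0.0307 [-0.4 -0.   6. ]
t 19.775
pick z 0.0288 want 0.0275 opening 0.016 t 22.575
place hit True z 0.0518 want 0.0505 open 0.0159 [ 0.4 -1.1  4.6]
t 26.0167
26.9667
```

```bash
ls pics/w4.png
```

```text
pics/w4.png
```

View pics/w4.png

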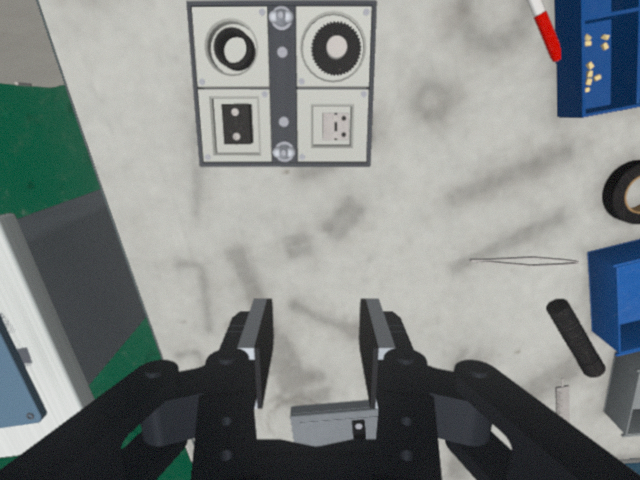

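All four parts sit in their pockets: loupe (233,48), wheel (336,46), flat (237,124), tall (332,125). Now a centred look at the cover.

Run:
```python
from h import *
effector.gripper_to(.045)
go([.48,-.14,.33],-4.9); s=snap('wrist','w5'); print(monitor.state()['t'], proj(s,[.495,-.222,.019]))
u,v=map(int,proj(s,[.495,-.222,.019]))
W=dict(np.load('pics/w4.npz'))['pixels']
a=cv2.resize(s['pixels'][max(v-85,0):v+90,u-95:u+95],None,fx=2.6,fy=2.6,interpolation=cv2.INTER_CUBIC)
print('off',u-95,max(v-85,0),a.shape)
b=cv2.resize(W[0:175,183:383],None,fx=1.5,fy=1.5,interpolation=cv2.INTER_CUBIC); b=cv2.copyMakeBorder(b,0,a.shape[0]-b.shape[0],0,0,cv2.BORDER_CONSTANT)
cv2.imwrite('pics/c6.png',np.hstack([a,b])[:,:,::-1])
```

```text
28.3167 [334.10788773 257.94194524]
off 239 172 (455, 494, 3)
```

View pics/c6.png

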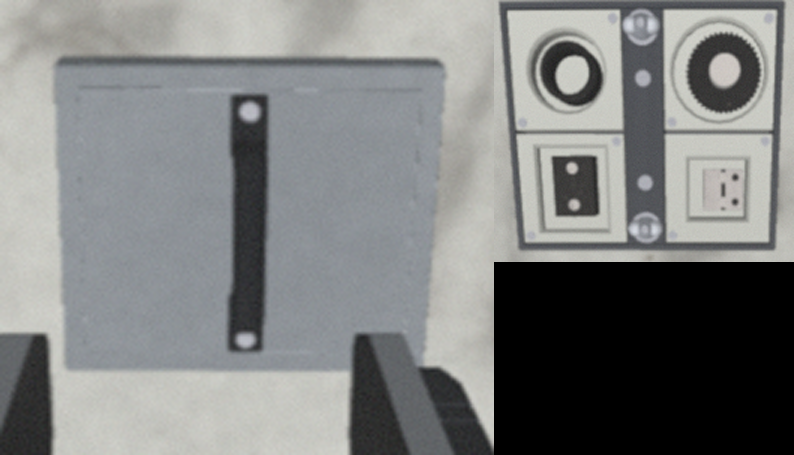

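Run:
```python
from h import *
L=lambda f:{k:v for k,v in np.load(f'pics/{f}.npz').items()}
def P(s,pts,z,cx,cy,o,k): return np.array([at_z(s,o[0]+(u-cx+.5)/k-.5,o[1]+(v-cy+.5)/k-.5,z) for u,v in pts])
ang=lambda d:np.degrees(np.arctan2(d[1],d[0])).round(2)
s=L('w5'); c=P(s,[(55,66),(443,68),(423,371),(66,368)],.019,0,0,(239,172),2.6)
print('cover',c.mean(0).round(4),ang(c[1]-c[0]),ang(c[2]-c[3]),[np.linalg.norm(c[i]-c[i-1]).round(4) for i in range(4)])
h=P(s,[(250,111),(246,340)],.021,0,0,(239,172),2.6);print('bolts',h.mean(0).round(4),ang(h[0]-h[1])-90)
h=P(s,[(250,168),(249,285)],.046,0,0,(239,172),2.6);print('bar',h.round(4))
s=L('w4'); b=P(s,[(501,2),(783,2),(774,247),(520,247)],.03,494,0,(183,0),1.5)
print('box',b.mean(0).round(4),ang(b[1]-b[0]),ang(b[2]-b[3]),[np.linalg.norm(b[i]-b[i-1]).round(4) for i in range(4)])
for z in(.036,.043):
  st=P(s,[(641,26),(645,228)],z,494,0,(183,0),1.5);print('studs',st.mean(0).round(4),ang(st[0]-st[1])-90,np.linalg.norm(st[0]-st[1]).round(4))
st=P(s,[(643,78),(645,183)],.03,494,0,(183,0),1.5);print('rib screws',st.mean(0).round(4),ang(st[0]-st[1])-90)
```

```text
cover [ 0.4944 -0.2225  0.019 ] -5.16 -5.44 [np.float64(0.1415), np.float64(0.1634), np.float64(0.1423), np.float64(0.1651)]
bolts [ 0.4947 -0.2237  0.021 ] -5.019999999999996
bar [[ 0.497  -0.1879  0.046 ]
 [ 0.493  -0.2393  0.046 ]]
box [0.4927 0.2262 0.03  ] -11.18 -11.01 [np.float64(0.141), np.float64(0.163), np.float64(0.1405), np.float64(0.1634)]
studs [0.4923 0.2254 0.036 ] -11.120000000000005 0.1142
studs [0.4928 0.2249 0.043 ] -11.120000000000005 0.1121
rib screws [0.4924 0.2255 0.03  ] -11.14
```

```bash
cat >> h.py <<'E'
BOXC=np.array([.4927,.2256]); BYC=-11.1
E
python3 - <<'E'
from h import *
def S(m):
    s=monitor.state(); print(m,np.round(s['position'],4),'open',round(s['opening'],4),np.round(s['ft_force'],1),np.round(s['ft_torque'],2),round(s['t'],2))
p=[.4945,-.2227]
go([*p,.12],-5.1); print(r.line_to([*p,.042],vel=.1,threshold=10)); S('down')
effector.gripper_to(.006,100); S('grip')
z0=monitor.state()['position'][2]
print(r.line_to([*p,.12],vel=.12)); S('lift')
go([*BOXC,.15],BYC); S('over')
r.line_to([*BOXC,.1],vel=.12); S('above')
im=snap('scene','s6'); s=im['pixels']; u,v=map(int,proj(im,[*BOXC,.06]))
a=cv2.resize(s[v-60:v+60,u-70:u+70],None,fx=4,fy=4,interpolation=cv2.INTER_CUBIC); cv2.imwrite('pics/c7.png',a[:,:,::-1]); print(z0)
E
```

```text
False
down [ 0.495  -0.223   0.0427] open 0.0453 [-0.2 -0.6 -0.7] [-0.02  0.04  0.04] 30.15
grip [ 0.4948 -0.2229  0.043 ] open 0.0121 [-0.9  0.3  5.3] [0.15 0.29 0.  ] 30.54
False
lift [ 0.494  -0.2223  0.1193] open 0.0124 [ 0.2  0.8 -2.9] [ 0.    0.02 -0.02] 31.34
over [0.4931 0.2248 0.1498] open 0.0117 [-0.1 -0.2 -2.2] [ 0.03  0.03 -0.  ] 32.99
above [0.4931 0.2252 0.1001] open 0.0118 [-0.5 -0.6 -1.8] [0.06 0.01 0.  ] 33.56
0.04295000440914962
```

View pics/c7.png

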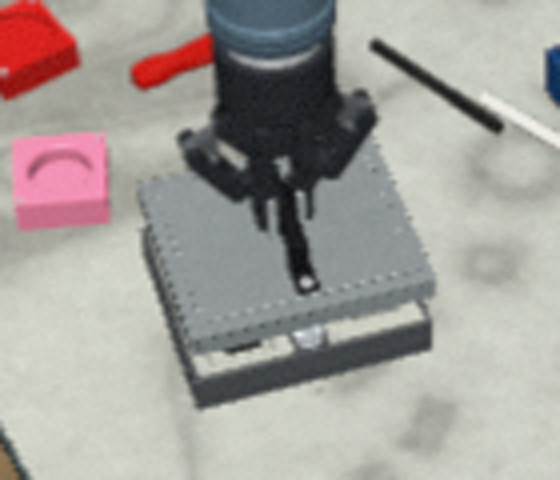

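The cover hangs level and square above the box. I'll lower it in stages and press.

Run:
```python
from h import *
def S(m):
    s=monitor.state(); print(m,np.round(s['position'],4),'open',round(s['opening'],4),np.round(s['ft_force'],1),np.round(s['ft_torque'],2),round(s['t'],2))
print(r.line_to([*BOXC,.085],vel=.05,threshold=8)); S('a')
print(r.line_to([*BOXC,.078],vel=.03,threshold=15)); S('b')
if monitor.state()['position'][2]<.086:
    print(r.line_to([*BOXC,.071],vel=.03,threshold=45)); S('c')
im=snap('scene','s7'); s=im['pixels']; u,v=map(int,proj(im,[*BOXC,.06]))
a=cv2.resize(s[v-60:v+60,u-70:u+70],None,fx=4,fy=4,interpolation=cv2.INTER_CUBIC); cv2.imwrite('pics/c8.png',a[:,:,::-1])
```

```text
False
a [0.4924 0.2256 0.0846] open 0.0121 [ 0.6  0.8 -2.8] [ 0.05 -0.    0.05] 34.06
True
b [0.4917 0.226  0.0794] open 0.0118 [-1.   1.4 -0.9] [ 0.29  0.35 -0.01] 34.32
False
c [0.4919 0.2261 0.0729] open 0.0117 [-9.2  1.1 17.7] [0.11 1.47 0.02] 34.75
```

View pics/c8.png

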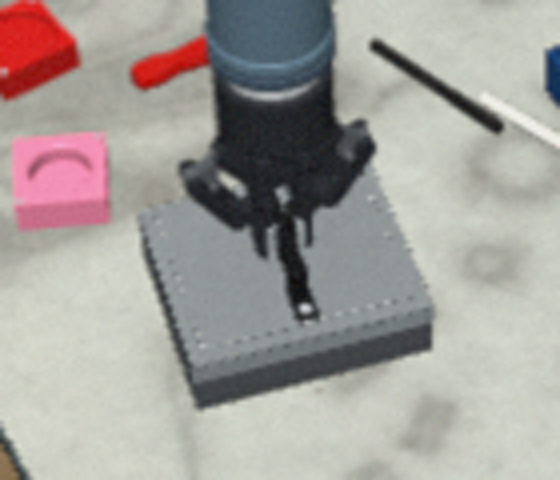

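It went home: TCP 29.9 mm above the pick height, with a 17.7 N push. Now release, retreat and check.

Run:
```python
from h import *
effector.gripper_to(.045); r.line_to([*BOXC,.14],vel=.15)
o=go([.50,.08,.30],BYC); r.pause(.3); im=snap('scene','s8'); w=snap('wrist','w8'); print(monitor.state()['t'],monitor.state()['ft_force'])
s=im['pixels']; u,v=map(int,proj(im,[*BOXC,.06]))
a=cv2.resize(s[v-50:v+60,u-60:u+60],(400,366),interpolation=cv2.INTER_CUBIC)
u,v=map(int,proj(w,[*BOXC,.04])); print(u,v)
v0=max(v-92,0); b=w['pixels'][v0:v0+183,max(u-100,0):max(u-100,0)+200]; b=cv2.resize(b,(400,366),interpolation=cv2.INTER_CUBIC)
cv2.imwrite('pics/c9.png',np.hstack([a,b])[:,:,::-1])
```

```text
37.1 [ 0.24406703 -1.20470677  0.16110616]
275 36
```

View pics/c9.png

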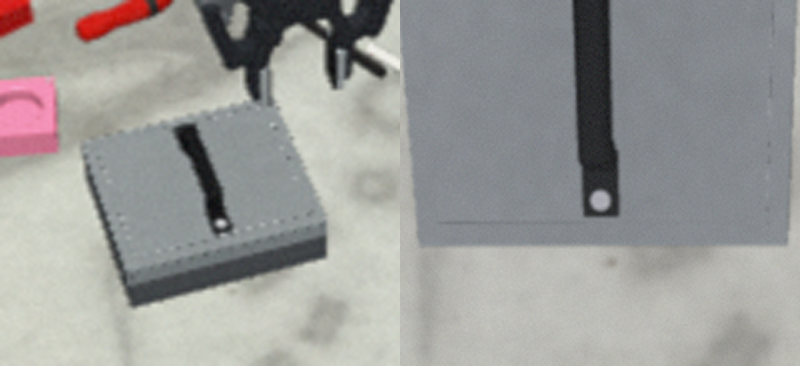

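The cover sits flush and square on the box with the gripper clear, so I'm handing in.

```bash
python3 -c "
from rig import close_job; print(close_job())"
```

```text
the job is handed in; nothing more can be done
None
```

I set all four parts in their own nests, pressed the cover down onto the studs and let go. The job was handed in at about 37 s of the 102 s limit, and no verdict was reported.

- **Parts:** a wrist picture before covering showed the flat segment, tall segment, loupe and feed wheel each upright in its own pocket. Every part touched down within 1.5 mm of the planned height.
- **Cover:** it stopped with the gripper 29.9 mm above the height where I picked it up (home is 30 mm), with about 18 N on the wrist. After release it looked flush along the two edges I could see and square on the box, with the gripper clear; the far two edges were out of view.
- **Disagreement:** the flat segment measured about 24 mm across where I gripped it, not the stated 32 mm. My check stopped the first pick for that reason. A close view showed the grip was square, so I loosened the check and went on. The other parts also read 2–3.5 mm narrower than stated.

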